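# Roll the slab roller into its V-rest

### The job

Put the loose slab roller away without picking it up: push it from the side with your fingers so that it rolls along the work board, up the ramp of the wooden V-rest and into the groove, then gently push its near end with a fingertip until its far end is up against the rest's end stop. Never grip, lift or tip the roller, leave everything else where it stands, and finish with your hand clear of the roller, which lies still in the groove.

Things in the scene. Friction and masses are not known exactly. Their poses are not given: they have to be found in the camera images.
- roller: Slab roller: plain solid beech cylinder, 45 mm diameter, 160 mm long, about 0.2 kg; the only loose thick wooden cylinder, near the middle of the grey work board (6 mm thick, top at z = 0.006). Origin: middle of its axis. Its x axis is the cylinder's axis, pointing roughly away from the robot; y and z turn as it rolls. It rolls freely and keeps rolling when let go.
- rest: V-rest: low brown wooden block fixed on the board, left or right of the roller. Origin: centre of its underside (on the board). x: along the groove, roughly away from the robot; 240 mm long (x -120 to 120 mm), near end open. Ramps rise from y = +-74 mm to 11 mm high crests at y = +-16 mm; between them a 120-degree V drops to 2 mm above the board at y = 0.
- rest_home (a point): Where the middle of the roller's axis must end: 40 mm from the rest's origin along the groove towards the stop, 28 mm up. Same axes as the rest. A roller coming in faster than about 0.2 m/s hops out over the other crest. Sliding the seated roller along the groove takes 1 to 3 N.
- rest_stop (a point): Middle of the near face of the rest's end stop, an upright wooden plate at the far (+x) end of the groove: 12 mm thick, 90 mm wide, 56 mm high above the board. The point lies 28 mm above the board, 120 mm from the rest's origin.
- bat: White plaster disc, 110 mm across, 20 mm thick, fixed on the work board on the other side of the roller from the rest; an upside-down mug stands on it. Origin: centre of its underside. Leave it.
- mug_a: Dark clay mug, upside down on the plaster disc: 80 mm across, 92 mm tall, handle sticks out 72 mm from its axis along its own y. Origin: centre of its rim, below. Leave it.
- knife: Small knife, 140 mm long and 10 mm high, lying on the board beyond the roller's far end, roughly across (blade along its own x). Origin: underside, where handle and blade meet. Leave it.
- mug_b: A second mug like the first, upside down on the table to the left of the board. Leave it.
- slip_jar: Black jar with grey lid, 84 mm across, 90 mm tall, on the table to the right of the board. Leave it.
- brush: Brush, 200 mm long, lying on the table to the right of the board. Leave it.
- rib: Flat dark wooden shaping tool, 150 x 50 x 8 mm, on the table to the left of the board. Leave it.

How it is judged:
By the outcome, as a careful person would: the job done as asked, in the order asked, and still so for the second after the job is handed in, with the robot touching nothing.
It also fails if it takes over 64 s, if anything falls off the work surface, if the arm or the gripper's body presses on something with over 40 N, if the wrist force passes 120 N, or if a joint passes its speed limit or range.

### The arm

A 6-joint arm with a two-finger parallel gripper is mounted at the origin on the work surface. World frame = base frame: x ahead of the robot, y to its left, z up, the work surface at z = 0. Lengths are in m, angles in degrees, forces in N, time in s.
With the tool pointing down it reaches from about 0.325 to 0.775 m from the base axis. Payload 9.3 kg.
Tool frame: the origin (TCP) lies at the very end of the fingers, on their centre line; the grasp point (between the pads) lies 19 mm behind it; z points along the fingers, x is the direction in which the jaws open and shut, and the axes are right-handed (so a half turn about z gives the same grasp; the last joint's range is limited). The gripper opens to 85 mm and grips with 20 to 120 N. Pads are 22 mm wide; open, the fingers measure 114 mm over their backs; the gripper's body (76 mm by 85 mm) begins 54 mm behind the grasp point. The pads swing forward as they close: fully open they stand 13 mm farther back than shut.
Start: joints at [59.84, 14.817, 1.232, 76.415, 0, 81.257], TCP at [0.201, 0.512, 0.231] pointing down, gripper open.
Joint ranges: [-174.27, 174.27], [-52.1, 104.24], [-59.71, 78.15], [-110.17, 111.67], [-87.03, 83.33], [-180, 180]. Speed limits (degrees/s): [127.2, 127.2, 159.86, 180, 180, 180].

### API

Orientations are given as a 3x3 rotation matrix whose columns are the frame's x, y, z axes.
In Python, from plant import * gives the robot as it stands. The module is installed in compiled form; this text tells all that it offers.
- The arm moves only by the tool drive_tool, never from a script. Its argument "commands" is a list that holds one entry, the list of rows, each a list of 4 numbers: the shift along the tool's x, y, z in m, then the turn about the tool's z in rad. In form: [[[tx, ty, tz, turn], ...]]. A call has 1 to 12 rows; each row shifts and turns the commanded pose from where the row before left it, along the tool's axes as they then stand; what a row does not reach is not made up. A row lasts 1/10 s, in which the tool goes at most 50 mm and 8.59 degrees, less where a joint would pass 70% of its speed; a pose out of reach is approached as far as the arm can. A call is refused whole if a number of a shift passes 0.05 or a number of a turn 0.15, either way. A call with a gripper value outside its range is refused whole. "claw" is the opening, from 0 (shut) to 1 (fully open), set as the call begins (left out, the last holds). The fingers move at their own pace and stop on an object; "newtons" is the grip in N (left out, the last holds). Time passes only in rows, so rows that do not move let the fingers close. It gives the time, the measured TCP pose, the force and the opening at its end, in the units of the state.
- state(): the state, without advancing time (a new reading comes with each control period).
- snapshot(name): name is "side" or "top" or "wrist"; returns the picture (480x640x3 uint8, red, green, blue); there is no depth.
- calibration(name): a dict with "vertical_fov" (degrees; the focal length in pixels is half the picture's height over the tangent of half this angle, whatever the lens; pixels are square), "cx", "cy" (the principal point, pixels), "k1" (the pictures are not rectified: a ray, as slopes to the right and down, at radius r is drawn at 1 + k1 r^2 times it, then the intrinsics apply), "R" (3x3) and "t" (3): a world point X has camera coordinates R X + t. Camera axes: x right, y down, z forward; pixel columns grow to the right and rows downward; lengths in m; the calibration is good to about 2 mm. A picture is of the moment at which its call begins: read the wrist's pose just before it. calibration takes no time and is no camera call; for the wrist camera it gives the pose at the moment of the call.
- finish_job(): hands the job in, once; it reports no verdict.
Trained networks look in the newest picture that a camera, given by its name, has taken for a name from the list of things; names that differ only in an ending like _2 or _b are one class to them, and where a whole thing is asked for, a point or a joint stands for the part that bears it (a point fixed in the world has none). Each returns a list of dicts, best first, with "conf" (0 to 1); they miss things now and then, are a little off and sometimes report something else, mostly with a low value. They report only what shows in the picture. A call takes as long as a camera call.
- search_frame(query, camera): "location" ([column, row] in pixels, amid what is visible of it).
- outline_of(query, camera): "mask" (480x640 bool, what is visible of it) and "location" ([column, row] in pixels, amid what is visible of it).
The state is a dict: "t": time; "qpos": joint angles; "qvel": joint speeds; "effort": joint torques, N m; "position": TCP position; "tcp_rot": TCP orientation; "force": force on the tool from outside, world axes, zero at the start; "ft_torque": the same for the moment, N m; "gripper_width": opening from 0.0 (shut) to 1.0 (fully open).
Only numpy, scipy, OpenCV 4.12 (cv2) and the standard library are available. Lean on these libraries where they do the work, as an engineer would, in place of code of your own. Each camera call takes 0.05 s, during which the arm holds its last target.

## Working session

There is one attempt and no reset: what is moved stays moved. The work goes in short steps, Python scripts to look and compute and a tool call to move; the robot and the scene stay as the last step left them, time stands still between calls to the robot, and variables do not carry over. Pictures are saved under pics/ and viewed, and the job is handed in when it is done.

Besides the shell and the picture viewer there is one more tool, called after "Request:" by a JSON object that holds its "op" and its "data", one argument or row to a line. drive_tool: Moves the arm, as the interface text tells. Its arguments: {"type":"object","properties":{"commands":{"type":"array"},"claw":{"type":"number"},"newtons":{"type":"number"}},"required":["commands"]}

```bash
mkdir -p pics
python3 - <<'E'
from plant import *
import cv2,numpy as np
s=state();print(s['t'],s['position'],s['tcp_rot'],s['force'],s['gripper_width'])
for n in ['top','side']:
    im=snapshot(n);cv2.imwrite(f'pics/{n}0.png',im[:,:,::-1]);c=calibration(n);print(n,c)
E
```

```text
0.0 [0.20070377 0.51178203 0.23066198] [[ 3.65180245e-01  9.30936594e-01 -6.67471928e-04]
 [ 9.30935925e-01 -3.65180797e-01 -1.13573136e-03]
 [-1.30104182e-03 -2.06626938e-04 -9.99999132e-01]] [ 0.10918027 -0.27297288  0.06706485] 1.0001027592821274
top {'vertical_fov': 47.321438519846346, 'cx': 314.66882933898626, 'cy': 245.28304309313899, 'k1': 0.022480548391941017, 'R': array([[-0.02040877, -0.99977224,  0.0062403 ],
       [-0.99047981,  0.01936841, -0.13628869],
       [ 0.13613679, -0.00896237, -0.99064951]]), 't': array([0.00195354, 0.55697315, 1.42966778])}
side {'vertical_fov': 46.82365262908625, 'cx': 326.54607492796976, 'cy': 251.02791445883878, 'k1': -0.14635311016675448, 'R': array([[-0.90316895, -0.4291524 ,  0.01068048],
       [-0.33107692,  0.68049638, -0.65369163],
       [ 0.27326531, -0.59393004, -0.75668565]]), 't': array([0.50034348, 0.20907328, 1.5172823 ])}
```

View pics/top0.png

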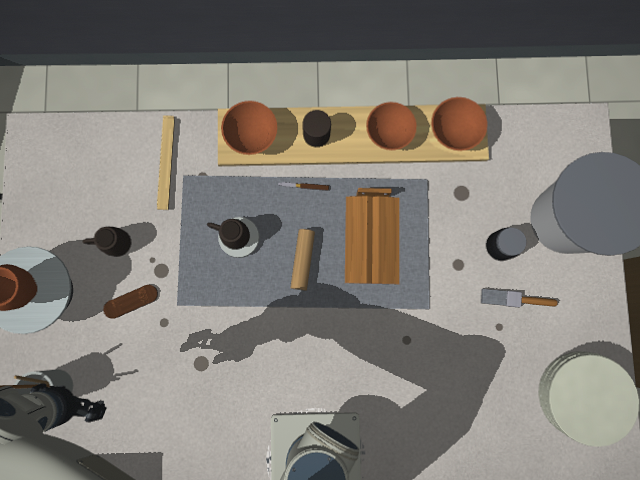

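View pics/side0.png

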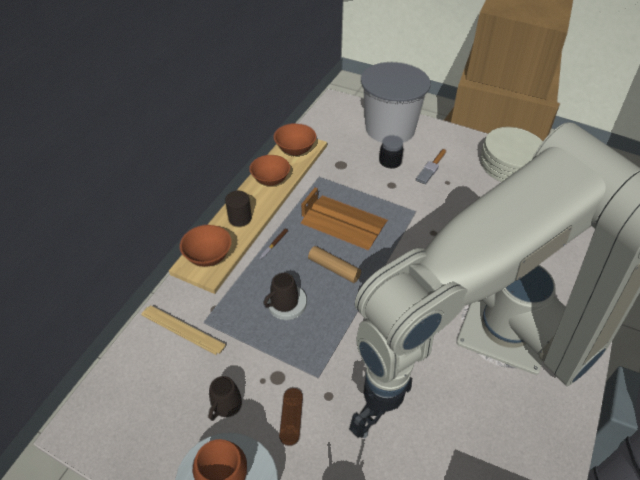

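The top view shows the rest to the right (about 372,240), the roller (about 303,258) tilted a little relative to it, and the bat and mug to the left. Next I'll measure the poses.

```bash
cat > h.py <<'E'
from plant import *
import cv2,numpy as np
def K(c):
    f=240/np.tan(np.radians(c['vertical_fov']/2)); return f
def proj(c,X):
    X=np.atleast_2d(X);p=X@np.array(c['R']).T+c['t'];s=p[:,:2]/p[:,2:];r2=(s**2).sum(1,keepdims=True)
    s=s*(1+c['k1']*r2);return s*K(c)+[c['cx'],c['cy']]
def ray(c,px,z):
    px=np.atleast_2d(px).astype(float);d=(px-[c['cx'],c['cy']])/K(c);s=d.copy()
    for _ in range(20): s=d/(1+c['k1']*(s**2).sum(1,keepdims=True))
    R=np.array(c['R']);o=-R.T@c['t'];v=np.c_[s,np.ones(len(s))]@R
    return o+v*((z-o[2])/v[:,2])[:,None]
E
python3 - <<'E'
from h import *
ov={}
for n in ['top','side']:
    im=snapshot(n)[:,:,::-1].copy();c=calibration(n)
    for q in ['roller','rest','bat','mug_a','knife']:
        r=outline_of(q,n)
        for d in r[:2]:
            m=d['mask'];ys,xs=np.nonzero(m)
            rect=cv2.minAreaRect(np.c_[xs,ys].astype(np.float32))
            print(n,q,round(d['conf'],2),np.round(d['location'],1),m.sum(),np.round(cv2.boxPoints(rect),1).tolist())
        if r: np.save(f'm_{n}_{q}.npy',r[0]['mask']); im[r[0]['mask']]=im[r[0]['mask']]//2+np.array([0,100,0],np.uint8)
    x0,y0=(170,150) if n=='top' else (190,160)
    cv2.imwrite(f'pics/{n}1.png',cv2.resize(im[y0:y0+180,x0:x0+260],None,fx=3,fy=3,interpolation=cv2.INTER_NEAREST))
E
```

```text
top roller 0.79 [298.9 260.6] 1022 [[289.70001220703125, 288.29998779296875], [296.79998779296875, 228.0], [314.29998779296875, 230.10000610351562], [307.20001220703125, 290.3999938964844]]
top rest 0.71 [368.  238.7] 4847 [[345.0, 188.0], [398.0, 188.0], [398.0, 283.0], [345.0, 283.0]]
top bat 0.82 [247.7 243.5] 603 [[213.10000610351562, 241.5], [239.6999969482422, 211.60000610351562], [266.79998779296875, 235.6999969482422], [240.1999969482422, 265.6000061035156]]
top mug_a 0.9 [112.  240.8] 957 [[81.4000015258789, 242.1999969482422], [93.9000015258789, 216.0], [134.89999389648438, 235.60000610351562], [122.4000015258789, 261.79998779296875]]
top mug_a 0.58 [232.6 234.2] 862 [[206.39999389648438, 224.3000030517578], [229.3000030517578, 205.0], [255.39999389648438, 235.89999389648438], [232.39999389648438, 255.1999969482422]]
top knife 0.82 [305.9 185.9] 229 [[278.70001220703125, 186.3000030517578], [279.20001220703125, 181.10000610351562], [328.20001220703125, 185.1999969482422], [327.79998779296875, 190.39999389648438]]
side roller 0.95 [332.8 266.6] 831 [[305.79998779296875, 257.
[... 434 characters left out ...]
00061035156], [293.29998779296875, 313.79998779296875]]
side bat 0.55 [297.  306.7] 521 [[264.70001220703125, 303.1000061035156], [302.1000061035156, 285.0], [313.29998779296875, 308.1000061035156], [275.79998779296875, 326.20001220703125]]
side mug_a 0.97 [225.9 396.1] 1131 [[208.0, 377.0], [241.0, 377.0], [241.0, 419.0], [208.0, 419.0]]
side mug_a 0.69 [281.  290.8] 1044 [[260.70001220703125, 304.8999938964844], [275.29998779296875, 268.29998779296875], [306.0, 280.6000061035156], [291.29998779296875, 317.1000061035156]]
side knife 0.58 [275.7 241.8] 149 [[260.5, 254.6999969482422], [284.1000061035156, 228.1999969482422], [287.6000061035156, 231.3000030517578], [264.0, 257.79998779296875]]
```

```bash
cat > fit.py <<'E'
from h import *
from scipy.optimize import minimize
def fillhull(parts,c):
    m=np.zeros((480*4,640*4),np.uint8)
    for P in parts:
        p=proj(c,P); h=cv2.convexHull((p*4+1.5).astype(np.float32).reshape(-1,1,2)); cv2.fillConvexPoly(m,np.round(h).astype(np.int32),1)
    return cv2.resize(m.astype(np.float32),(640,480),interpolation=cv2.INTER_AREA)
def place(P,q,z): 
    c,s=np.cos(q[2]),np.sin(q[2]);R=np.array([[c,-s,0],[s,c,0],[0,0,1]]);return P@R.T+[q[0],q[1],z]
a=np.linspace(0,2*np.pi,24,endpoint=False)
ROL=[np.array([[x,.0225*np.cos(t),.0225*np.sin(t)] for x in(-.08,.08) for t in a])]
def box(x,y,z):return np.array([[i,j,k] for i in x for j in y for k in z])
RST=[np.array([[x,y,z] for x in(-.12,.12) for y,z in((-.074,0),(-.016,.011),(.016,.011),(.074,0))]),box((.12,.132),(-.045,.045),(0,.056))]
def fit(parts,masks,cs,z,q0):
    def cost(q):
        e=0
        for n in masks:
            r=fillhull([place(P,q,z) for P in parts],cs[n]);M=masks[n].astype(float)
            e+=1-np.minimum(r,M).sum()/np.maximum(r,M).sum()
        return e
    S=np.array([q0]+[np.array(q0)+d for d in np.diag([.015,.015,.1])])
    o=minimize(cost,q0,method='Nelder-Mead',options=dict(initial_simplex=S,xatol=1e-4,fatol=1e-5))
    return o.x,o.fun
E
python3 - <<'E'
from fit import *
cs={n:calibration(n) for n in('top','side')}
L=lambda q:{n:np.load(f'm_{n}_{q}.npy') for n in cs}
for nm,parts,z,loc in(('roller',ROL,.0285,[303,258]),('rest',RST,.006,[372,240])):
    M=L(nm);p=ray(cs['top'],loc,z)[0]
    for sub in (M,{'top':M['top']},{'side':M['side']}):
        q,f=fit(parts,sub,cs,z,[p[0],p[1],0.0]);print(nm,list(sub),np.round(q[:2],4),round(np.degrees(q[2]),2),round(f,3))
print(ray(cs['top'],[[239,240]],.016),ray(cs['side'],[[288,303]],.026))
E
```

```text
roller ['top', 'side'] [0.5189 0.0261] -9.31 0.144
roller ['top'] [0.5206 0.025 ] -8.04 0.049
roller ['side'] [0.5175 0.0278] -9.13 0.059
rest ['top', 'side'] [ 0.5716 -0.1646] -2.73 0.1
rest ['top'] [ 0.5743 -0.1659] -2.23 0.035
rest ['side'] [ 0.5696 -0.1622] -1.86 0.034
[[0.57847131 0.1961493  0.016     ]] [[0.57350966 0.20810118 0.026     ]]
```

View pics/top1.png

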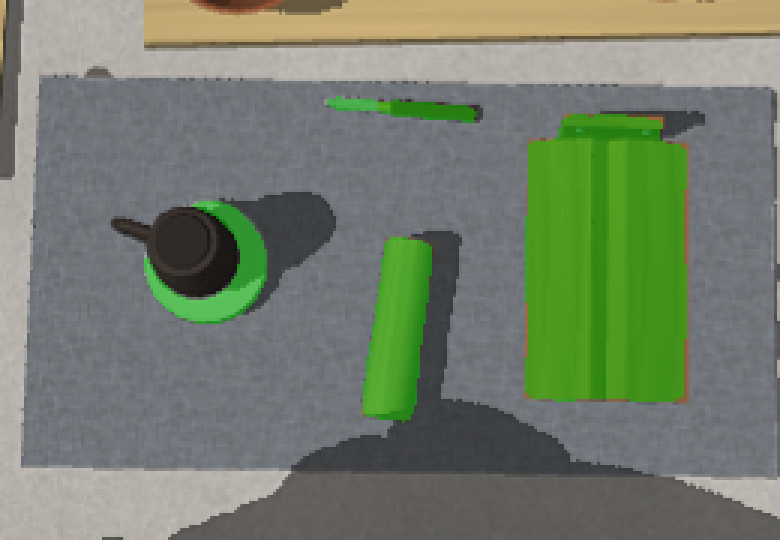

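View pics/side1.png

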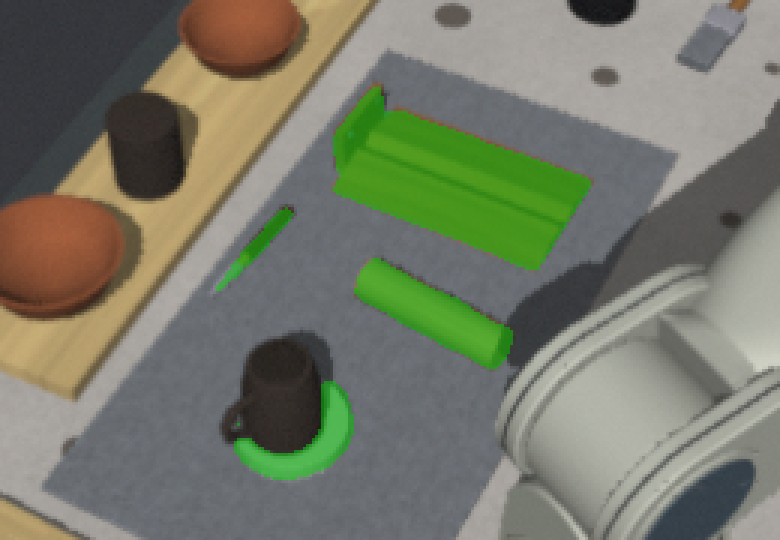

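Request:
{"op": "drive_tool", "data": {
  "commands": [
    [[0,0,0,0.137],[0,0,0,0.137],[0,0,0,0.137],[0,0,0,0.137],[0,0,0,0.137],[0,0,0,0.137],[0,0,0,0.137],[0,0,0,0.137],[0,0,0,0.137],[0,0,0,0]]
  ]
}}

```text
t: 1.7
position: [0.2008, 0.512, 0.2313]
tcp_rot: [[0.999, -0.038, 0.0], [-0.038, -0.999, 0.0], [0.0, -0.0, -1.0]]
force: [-0.1, 0.1, 0.8]
gripper_width: 0.999
```

Request:
{"op": "drive_tool", "data": {
  "commands": [
    [[0.026,0.034,0,0],[0.026,0.034,0,0],[0.026,0.034,0,0],[0.026,0.034,0,0],[0.026,0.034,0,0],[0.026,0.034,0,0],[0.026,0.034,0,0],[0.026,0.034,0,0],[0.026,0.034,0,0],[0.026,0.034,0,0],[0.026,0.034,0,0],[0,0,0,0]]
  ]
}}

```text
t: 2.9
position: [0.4757, 0.1244, 0.2309]
tcp_rot: [[0.999, -0.036, 0.0], [-0.036, -0.999, -0.001], [0.0, 0.001, -1.0]]
force: [-0.1, 0.3, -0.1]
gripper_width: 1.0
```

Run:
```python
from plant import *
import numpy as np
s=state();print(s['t'],s['position'].round(4),np.degrees(np.arctan2(s['tcp_rot'][1][0],s['tcp_rot'][0][0])),np.round(s['force'],2),np.round(s['qpos'],1))
```

```text
2.9 [0.4757 0.1244 0.2309] -2.0729879905797852 [-0.15  0.27 -0.08] [ 4.9  9.1 -6.3 74.6 -0.1 97. ]
```

Request:
{"op": "drive_tool", "data": {
  "commands": [
    [[0.0255,0.0335,0,0],[0,0,0.03,0],[0,0,0.03,0],[0,0,0.03,0],[0,0,0.03,0],[0,0,0.03,0],[0,0,0.021,0],[0,0,0,0],[0,0,0,0]]
  ]
}}

```text
t: 3.8
position: [0.4974, 0.0939, 0.0608]
tcp_rot: [[0.999, -0.034, -0.0], [-0.034, -0.999, 0.0], [-0.0, -0.0, -1.0]]
force: [-0.2, -0.3, -0.1]
gripper_width: 0.998
```

Run:
```python
from h import *
s=state();print(s['t'],s['position'].round(4))
for n in ['top','side','wrist']:
    im=snapshot(n);cv2.imwrite(f'pics/{n}2.png',im[:,:,::-1])
t=cv2.imread('pics/top2.png')[150:330,200:440];u=cv2.imread('pics/side2.png')[170:350,240:480]
cv2.imwrite('pics/ts2.png',np.hstack([cv2.resize(a,None,fx=1.66,fy=1.66,interpolation=cv2.INTER_CUBIC) for a in(t,u)]))
```

```text
3.8 [0.4974 0.0939 0.0608]
```

View pics/ts2.png

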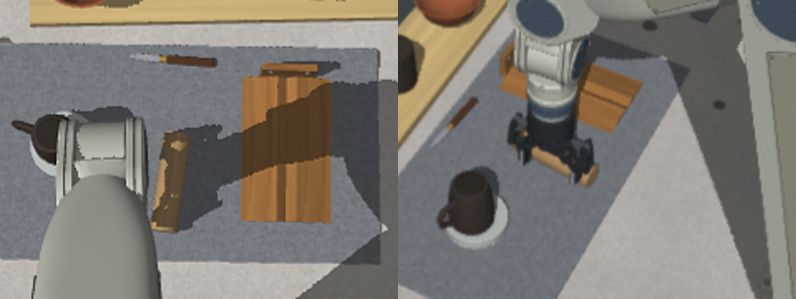

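View pics/wrist2.png

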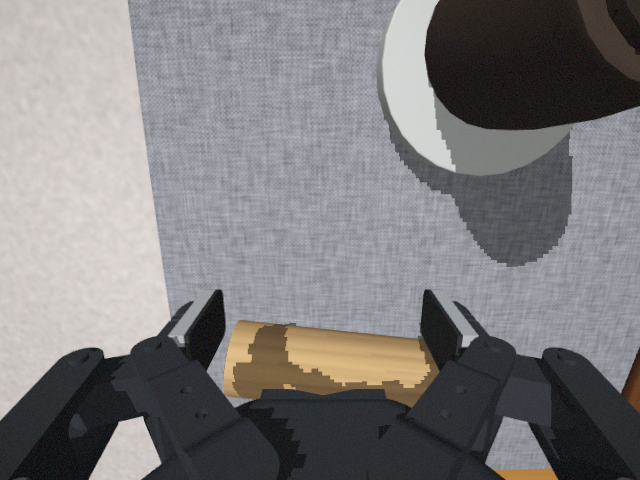

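Run:
```python
from fit import *
c=calibration('wrist');s=state();print(s['position'],np.array(c['R']).T[:,2],-np.array(c['R']).T@c['t'])
im=cv2.imread('pics/wrist2.png')
for q,col in(([.519,.0263,np.radians(-8.6)],(0,255,0)),):
    p=proj(c,place(ROL[0],q,.0285));
    for a in p: cv2.circle(im,tuple(int(v) for v in a),2,col,-1)
R=s['tcp_rot'];p0=s['position']
for zz,col in((0,(0,0,255)),(-.013,(255,0,0))):
  for x in(-.057,-.0425,.0425,.057):
    for y in(-.011,.011):
      a=proj(c,p0+R@np.array([x,y,zz]))[0];cv2.circle(im,tuple(int(v) for v in a),3,col,-1)
cv2.imwrite('pics/w2o.png',im)
r=outline_of('roller','wrist')
for d in r[:2]:
    print(d['conf'],d['location'])
```

```text
[0.49826953 0.09376677 0.06163482] [-0.00876793 -0.28031665 -0.95986754] [0.50016924 0.16605861 0.20499134]
0.73 [320.7, 360.8]
```

View pics/w2o.png

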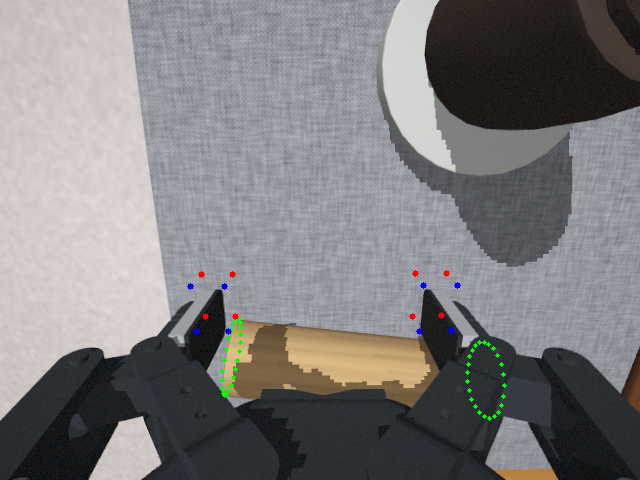

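Request:
{"op": "drive_tool", "data": {
  "commands": [
    [[0.005,0,0,0],[0,0,0.026,0],[0,0,0.018,0],[0,0,0.008,0],[0,0,0,0],[0,0.004,0,0],[0,0.004,0,0],[0,0.004,0,0],[0,0.004,0,0],[0,0,0,0]]
  ]
}}

```text
t: 5.0
position: [0.502, 0.0768, 0.0086]
tcp_rot: [[0.999, -0.037, 0.001], [-0.037, -0.999, -0.0], [0.001, 0.0, -1.0]]
force: [-0.3, -0.2, -0.0]
gripper_width: 1.0
```

```bash
cat > look.py <<'E'
import sys
from fit import *
k=sys.argv[1]
s=state();c=calibration('wrist')
ims={n:snapshot(n)[:,:,::-1].copy() for n in('wrist','side')}
print(s['t'],s['position'].round(4),np.round(s['force'],2))
w=cv2.resize(ims['wrist'],(400,300));u=cv2.resize(ims['side'][180:330,270:470],(400,300),interpolation=cv2.INTER_CUBIC)
cv2.imwrite(f'pics/l{k}.png',np.hstack([w,u]))
E
python3 look.py 3
```

```text
5.0 [0.502  0.0768 0.0086] [-0.33 -0.15 -0.04]
```

View pics/l3.png

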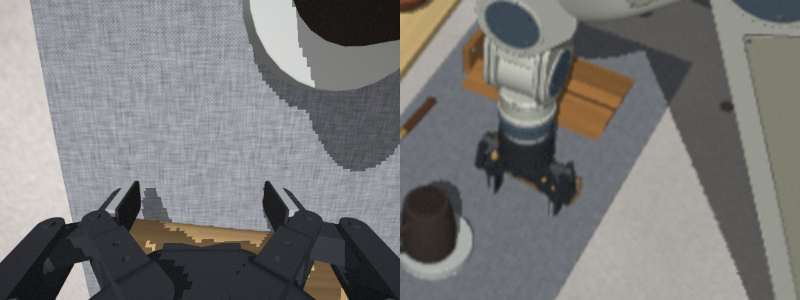

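Request:
{"op": "drive_tool", "data": {
  "commands": [
    [[0,0.002,0,0],[0,0.002,0,0],[0,0.002,0,0],[0,0.003,0,0],[0,0.003,0,0],[0,0.003,0,0],[0,0.003,0,0],[0,0.003,0,0],[0,0.003,0,0],[0,0.003,0,0],[0,0.003,0,0]]
  ]
}}

```text
t: 6.2
position: [0.5008, 0.0471, 0.0083]
tcp_rot: [[0.999, -0.036, -0.0], [-0.036, -0.999, -0.0], [-0.0, 0.0, -1.0]]
force: [0.0, 0.0, 0.3]
gripper_width: 1.0
```

```bash
cat > look.py <<'E'
import sys
from fit import *
k=sys.argv[1]
s=state()
ims={n:snapshot(n)[:,:,::-1].copy() for n in('top','side')}
print(s['t'],s['position'].round(4),np.round(s['force'],2))
cs={n:calibration(n) for n in ims}
w=cv2.resize(ims['top'][160:310,240:440],(400,300),interpolation=cv2.INTER_CUBIC);u=cv2.resize(ims['side'][170:320,270:470],(400,300),interpolation=cv2.INTER_CUBIC)
cv2.imwrite(f'pics/l{k}.png',np.hstack([w,u]))
r=outline_of('roller','top')
if r:
    m=r[0]['mask'];ys,xs=np.nonzero(m);print(r[0]['conf'],r[0]['location'],m.sum(),cv2.boxPoints(cv2.minAreaRect(np.c_[xs,ys].astype(np.float32))).round(0).tolist())
    z=float(sys.argv[2]) if len(sys.argv)>2 else .0285
    p=ray(cs['top'],[r[0]['location']],z)[0]
    q,f=fit(ROL,{'top':m},cs,z,[p[0],p[1],-.1]);print('roller',q[:2].round(4),np.degrees(q[2]).round(2),round(f,3))
    d=q[:2]-[.572,-.164];a=np.radians(-2.1);print('in rest',(d[0]*np.cos(a)+d[1]*np.sin(a)).round(4),(-d[0]*np.sin(a)+d[1]*np.cos(a)).round(4),'tcp',)
d=s['position'][:2]-[.572,-.164];a=np.radians(-2.1);print('tcp in rest',(d[0]*np.cos(a)+d[1]*np.sin(a)).round(4),(-d[0]*np.sin(a)+d[1]*np.cos(a)).round(4))
E
python3 look.py 4
```

```text
6.2 [0.5008 0.0471 0.0083] [0.04 0.04 0.26]
0.76 [314.4, 249.9] 296 [[308.0, 279.0], [314.0, 230.0], [322.0, 231.0], [316.0, 280.0]]
roller [ 0.5413 -0.0101] 0.1 0.711
in rest -0.0363 0.1527 tcp
tcp in rest -0.0789 0.2084
```

View pics/l4.png

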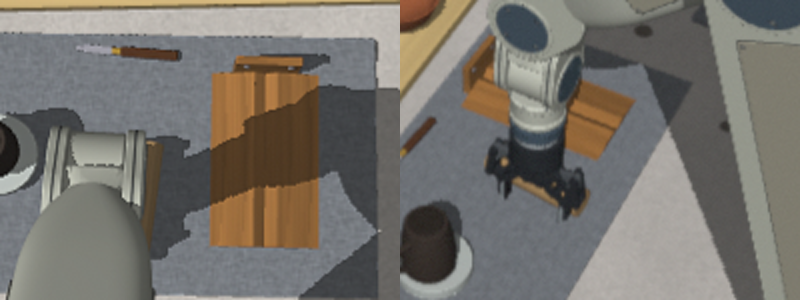

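Request:
{"op": "drive_tool", "data": {
  "commands": [
    [[0,0.003,0,0],[0,0.003,0,0],[0,0.003,0,0],[0,0.003,0,0],[0,0.003,0,0],[0,0.003,0,0],[0,0.003,0,0],[0,0.003,0,0],[0,0.003,0,0],[0,0.003,0,0],[0,0.003,0,0],[0,0.003,0,0]]
  ]
}}

```text
t: 7.55
position: [0.4995, 0.0112, 0.0083]
tcp_rot: [[0.999, -0.036, 0.0], [-0.036, -0.999, -0.0], [0.0, 0.0, -1.0]]
force: [-0.3, 0.3, -0.4]
gripper_width: 0.999
```

```bash
python3 look.py 5
```

```text
7.55 [0.4995 0.0112 0.0083] [-0.27  0.26 -0.42]
0.5 [327.6, 270.9] 2 [[329.0, 270.0], [329.0, 270.0], [329.0, 269.0], [329.0, 269.0]]
roller [ 0.4887 -0.0488] -1.74 0.998
in rest -0.0875 0.1121 tcp
tcp in rest -0.0789 0.1724
```

View pics/l5.png

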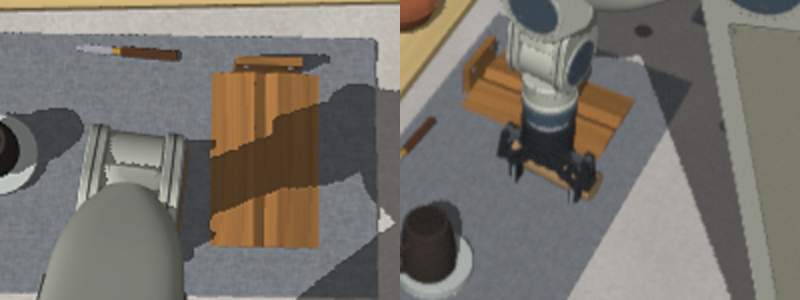

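Request:
{"op": "drive_tool", "data": {
  "commands": [
    [[0,0.003,0,0],[0,0.003,0,0],[0,0.003,0,0],[0,0.003,0,0],[0,0.003,0,0],[0,0.003,0,0],[0,0.003,0,0],[0,0.003,0,0],[0,0.003,0,0],[0,0.003,0,0],[0,0.003,0,0],[0,0.003,0,0]]
  ]
}}

```text
t: 8.9
position: [0.4982, -0.0248, 0.0083]
tcp_rot: [[0.999, -0.036, 0.0], [-0.036, -0.999, 0.0], [0.0, -0.0, -1.0]]
force: [-0.3, 0.1, -0.1]
gripper_width: 1.002
```

```bash
python3 look.py 6;  python3 - <<'E'
import cv2
from plant import *
cv2.imwrite('pics/w6.png',snapshot('wrist')[:,:,::-1])
E
```

```text
8.9 [ 0.4982 -0.0248  0.0083] [-0.26  0.07 -0.06]
0.31 [131.2, 299.5] 1002 [[100.0, 304.0], [153.0, 282.0], [160.0, 299.0], [107.0, 322.0]]
roller [0.4221 0.4717] -66.33 0.198
in rest -0.1731 0.6297 tcp
tcp in rest -0.0788 0.1364
```

View pics/l6.png

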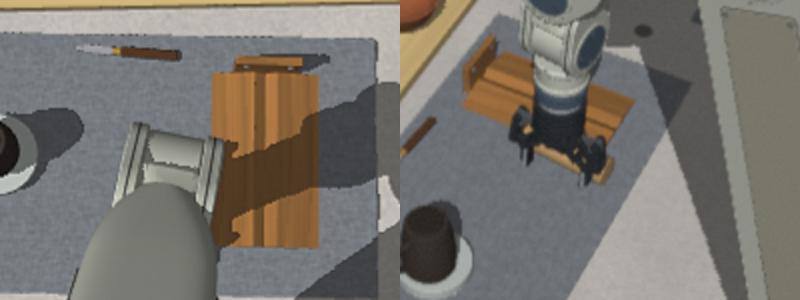

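View pics/w6.png

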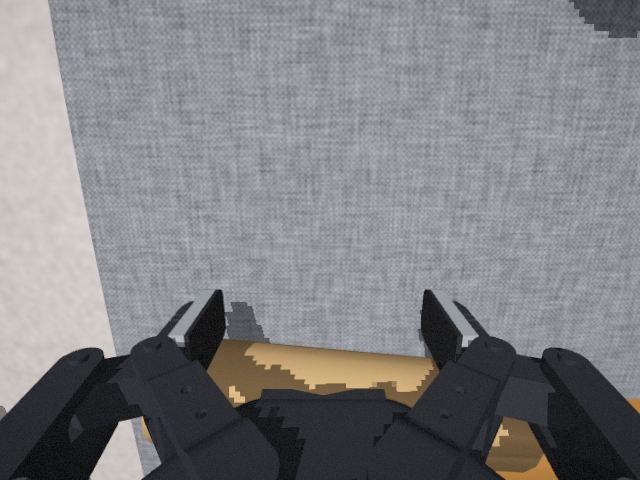

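```bash
cat > wl.py <<'E'
import sys
from fit import *
from scipy.optimize import least_squares
# edge pts: lists of back-edge pixels, near-end column extent, z
def hull(c,q,z):
    return cv2.convexHull(proj(c,place(ROL[0],q,z)).astype(np.float32).reshape(-1,1,2))
def solve(c,pts,z,q0):
    def f(q):
        h=hull(c,q,z);return [cv2.pointPolygonTest(h,(float(a),float(b)),True) for a,b in pts]
    o=least_squares(f,q0,diff_step=1e-3,x_scale=[.01,.01,.05]);return o.x,o.fun
def rest(p):
    d=np.array(p[:2])-[.572,-.164];a=np.radians(-2.1);return d[0]*np.cos(a)+d[1]*np.sin(a),-d[0]*np.sin(a)+d[1]*np.cos(a)
E
python3 - <<'E'
from wl import *
c=calibration('wrist')
q,r=solve(c,[(230,338),(280,343),(330,349),(380,354),(430,359),(143,430),(540,465)],.0285,[.49,-.07,-.12]);print(q,np.degrees(q[2]),np.round(r,1),rest(q))
im=cv2.imread('pics/w6.png');cv2.drawContours(im,[hull(c,q,.0285).astype(int)],-1,(0,255,0),1);cv2.imwrite('pics/w6o.png',im)
E
```

```text
[ 0.50577424 -0.06857418 -0.16172098] -9.26592936398436 [-0.  -0.3  0.4  0.1 -0.2  0.3  0.3] (np.float64(-0.06967804170698899), np.float64(0.09293497081462812))
```

View pics/w6o.png

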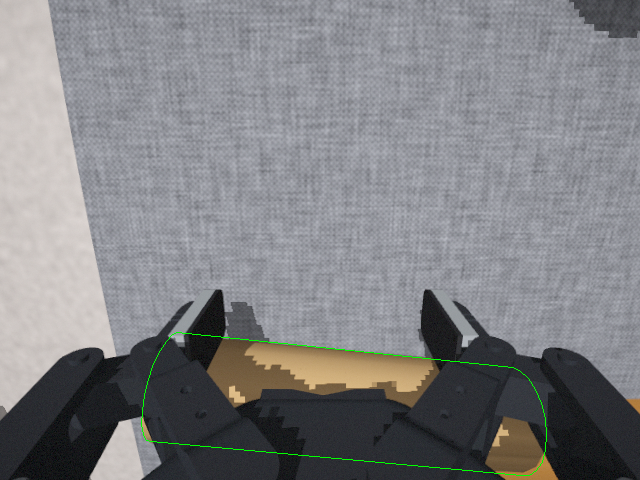

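Request:
{"op": "drive_tool", "data": {
  "commands": [
    [[0,0.003,0,0],[0,0.003,0,0],[0,0.003,-0.0005,0],[0,0.003,-0.0006,0],[0,0.003,-0.0006,0],[0,0.003,-0.0006,0],[0,0.003,-0.0006,0],[0,0.003,-0.0006,0],[0,0.003,-0.0006,0],[0,0.003,-0.0006,0],[0,0.003,-0.0006,0],[0,0.003,-0.0006,0]]
  ]
}}

```text
t: 10.3
position: [0.4968, -0.0607, 0.0142]
tcp_rot: [[0.999, -0.036, -0.0], [-0.036, -0.999, 0.0], [-0.0, -0.0, -1.0]]
force: [-0.0, 3.3, 2.0]
gripper_width: 1.002
```

```bash
cat > l2.py <<'E'
import sys
from wl import *
k=sys.argv[1];s=state();c=calibration('wrist')
w=snapshot('wrist')[:,:,::-1];u=snapshot('side')[:,:,::-1]
np.savez('w.npz',**{a:np.array(c[a]) for a in c})
cv2.imwrite(f'pics/w{k}.png',w)
u=cv2.resize(u[180:310,320:450],(480,480),interpolation=cv2.INTER_CUBIC)
cv2.imwrite(f'pics/v{k}.png',np.hstack([w,u])[:, :1120][::1]) if 0 else cv2.imwrite(f'pics/u{k}.png',u)
print(s['t'],s['position'].round(4),np.round(s['force'],2),'tcp rest',np.round(rest(s['position']),4))
E
python3 l2.py 7
```

```text
10.3 [ 0.4968 -0.0607  0.0142] [-0.02  3.27  2.01] tcp rest [-0.0789  0.1005]
```

View pics/w7.png

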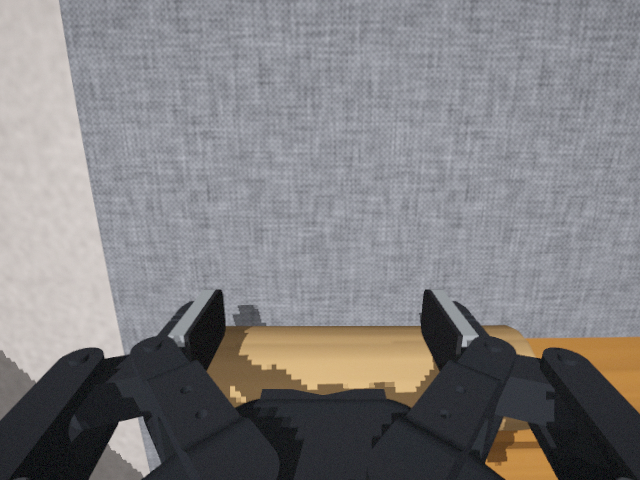

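View pics/u7.png

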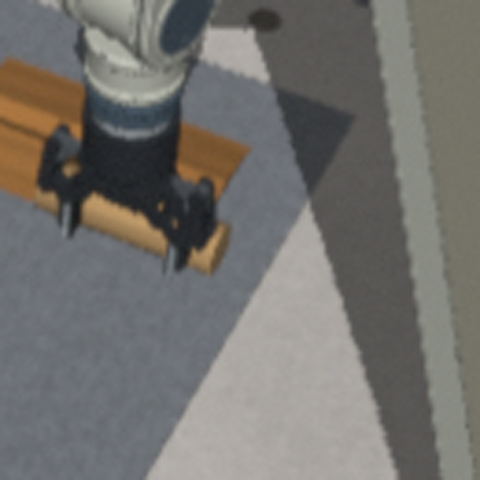

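The roller is now parallel to the rest. Its back edge sits level at row 326 in the wrist view, and its far part is on the ramp. I'll keep pushing at constant height.

Request:
{"op": "drive_tool", "data": {
  "commands": [
    [[0,0.003,0,0],[0,0.003,0,0],[0,0.003,0,0],[0,0.003,0,0],[0,0.003,0,0],[0,0.003,0,0],[0,0.003,0,0],[0,0.003,0,0],[0,0.003,0,0],[0,0.003,0,0],[0,0.003,0,0]]
  ]
}}

```text
t: 11.5
position: [0.4957, -0.0937, 0.0142]
tcp_rot: [[0.999, -0.036, -0.0], [-0.036, -0.999, -0.0], [-0.0, 0.0, -1.0]]
force: [-0.3, 2.2, 1.7]
gripper_width: 0.999
```

```bash
python3 l2.py 8
```

```text
11.5 [ 0.4957 -0.0937  0.0142] [-0.28  2.17  1.72] tcp rest [-0.0788  0.0674]
```

View pics/w8.png

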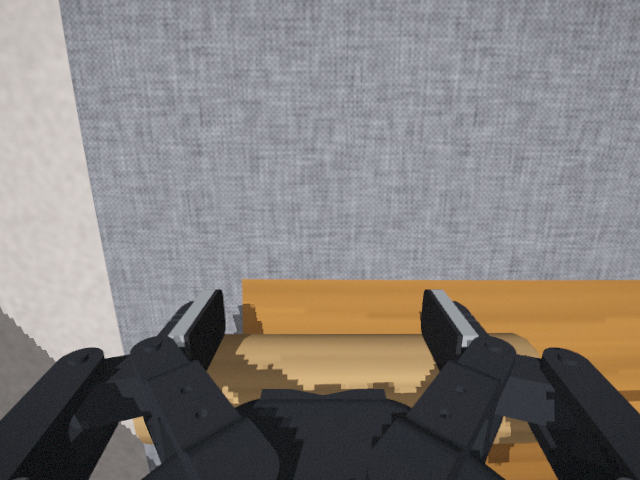

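View pics/u8.png

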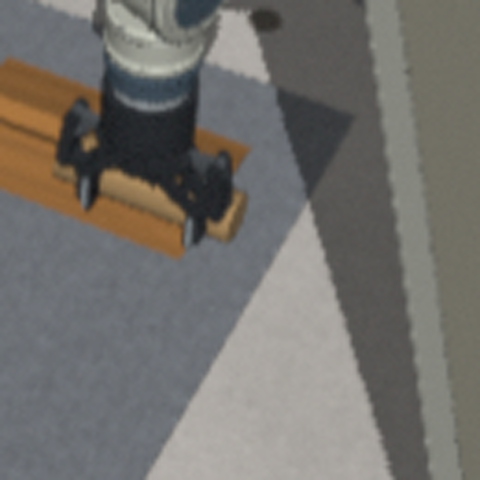

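Request:
{"op": "drive_tool", "data": {
  "commands": [
    [[0,0.002,0,0],[0,0.002,0,0],[0,0.002,0,0],[0,0.002,0,0],[0,0.002,0,0],[0,0.002,0,0],[0,0.002,0,0],[0,0.002,0,0],[0,0.002,0,0],[0,0.002,0,0],[0,0,0,0]]
  ]
}}

```text
t: 12.7
position: [0.495, -0.114, 0.0141]
tcp_rot: [[0.999, -0.036, -0.0], [-0.036, -0.999, -0.0], [-0.0, 0.0, -1.0]]
force: [-0.5, -0.7, -0.4]
gripper_width: 1.003
```

```bash
python3 l2.py 9
```

```text
12.7 [ 0.495  -0.114   0.0141] [-0.5  -0.75 -0.4 ] tcp rest [-0.0788  0.0472]
```

View pics/w9.png

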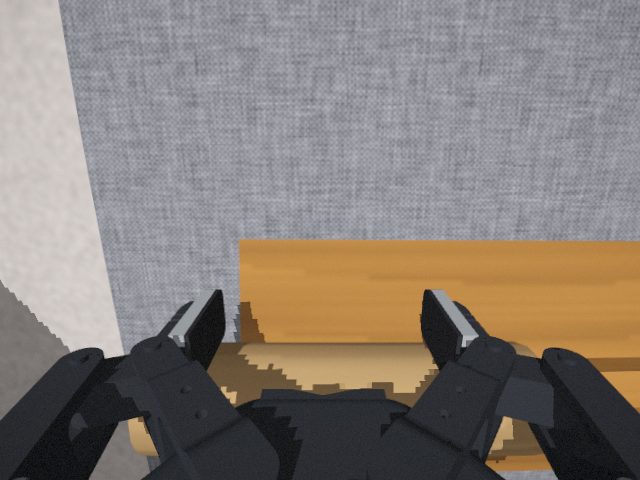

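View pics/u9.png

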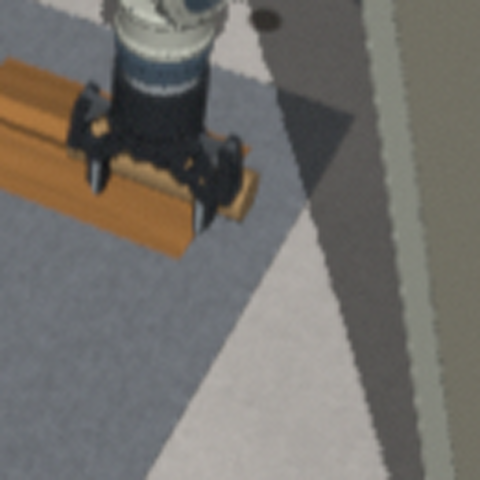

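```bash
python3 l2.py 10
python3 - <<'E'
from wl import *
c=calibration('wrist')
for z in(.034,.039):
    q,r=solve(c,[(245,343),(280,343),(330,343),(380,343),(415,343),(131,440)],z,[.49,-.15,-.04]);print(q[:2],np.degrees(q[2]),np.round(r,1),rest(q))
a=cv2.imread('pics/w9.png').astype(int);b=cv2.imread('pics/w10.png').astype(int);print(np.abs(a-b).max(2)[330:460,130:540].mean())
E
```

```text
12.8 [ 0.495  -0.1137  0.0141] [-0.79 -0.11  0.69] tcp rest [-0.0788  0.0474]
[ 0.4554522  -0.15012424] -4.045731791669721 [ 3.6  2.4  0.7 -1.  -2.2  3.8] (np.float64(-0.11697798167412231), np.float64(0.009595692787204915))
[ 0.45376862 -0.14577037] -4.946961658096073 [ 5.2  3.5  1.1 -1.4 -3.   5.5] (np.float64(-0.11881997525436712), np.float64(0.013884949580742482))
12.307560975609755
```

Request:
{"op": "drive_tool", "data": {
  "commands": [
    [[0,-0.002,0,0],[0,-0.002,0,0],[0,-0.002,0,0],[0,-0.002,0,0],[0,0,0,0],[0,0,0,0]]
  ]
}}

```text
t: 13.5
position: [0.4953, -0.1054, 0.0142]
tcp_rot: [[0.999, -0.036, 0.0], [-0.036, -0.999, -0.0], [0.0, 0.0, -1.0]]
force: [0.5, -0.5, 0.0]
gripper_width: 1.003
```

```bash
python3 l2.py 11
```

```text
13.5 [ 0.4953 -0.1054  0.0142] [ 0.53 -0.48  0.04] tcp rest [-0.0787  0.0557]
```

View pics/w11.png

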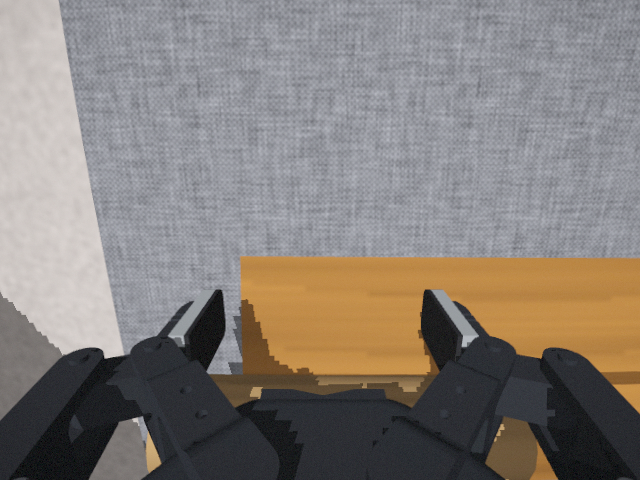

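Request:
{"op": "drive_tool", "data": {
  "commands": [
    [[0,-0.01,0,0],[0,-0.02,0,0],[0,-0.02,-0.02,0],[0,-0.02,-0.03,0],[0,-0.02,-0.03,0],[0,-0.03,-0.03,0],[0,-0.03,-0.03,0],[0,-0.03,0,0],[-0.02,-0.03,0,0],[-0.02,-0.02,0,0],[-0.02,0,0,0],[0,0,0,0]]
  ],
  "claw": 0
}}

```text
t: 14.8
position: [0.4411, 0.1277, 0.1543]
tcp_rot: [[0.999, -0.034, -0.001], [-0.034, -0.999, 0.0], [-0.001, -0.0, -1.0]]
force: [0.0, -0.2, 0.8]
gripper_width: -0.002
```

```bash
python3 look.py 12 .034
```

```text
14.8 [0.4411 0.1277 0.1543] [ 0.01 -0.23  0.82]
0.83 [373.1, 266.9] 1039 [[364.0, 234.0], [382.0, 234.0], [382.0, 295.0], [364.0, 295.0]]
roller [ 0.5027 -0.1653] -0.75 0.067
in rest -0.0692 -0.0039 tcp
tcp in rest -0.1415 0.2867
```

View pics/l12.png

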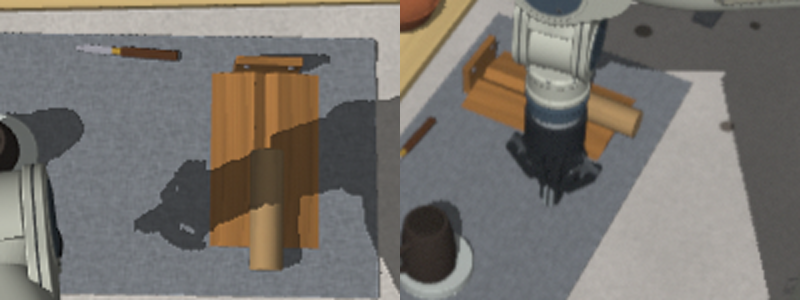

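Request:
{"op": "drive_tool", "data": {
  "commands": [
    [[-0.013,0.029,0,0],[-0.013,0.029,0,0],[-0.013,0.029,0,0],[-0.013,0.029,0,0],[0,0.029,0,0],[0,0.029,0,0],[0,0.029,0,0],[0,0.029,0,0],[0,0.029,0,0],[0,0.029,0,0],[0,0,0,0],[0,0,0,0]]
  ]
}}

```text
t: 16.15
position: [0.3814, -0.1624, 0.1539]
tcp_rot: [[0.999, -0.039, -0.0], [-0.039, -0.999, 0.001], [-0.0, -0.0, -1.0]]
force: [0.3, 0.3, 0.4]
gripper_width: 0.004
```

Run:
```python
from wl import *
s=state();print(s['t'],s['position'],rest(s['position']),np.array(s['tcp_rot'])[:2,0])
c=calibration('wrist');im=snapshot('wrist')[:,:,::-1].copy()
q=[.5027,-.1653,np.radians(-2.1)]
cv2.drawContours(im,[hull(c,q,.034).astype(int)],-1,(0,255,0),1)
cv2.imwrite('pics/w13.png',im)
```

```text
16.15 [ 0.38135955 -0.16237766  0.15392355] (np.float64(-0.19057186454081956), np.float64(-0.005364525173556119)) [ 0.99925234 -0.03865988]
```

View pics/w13.png

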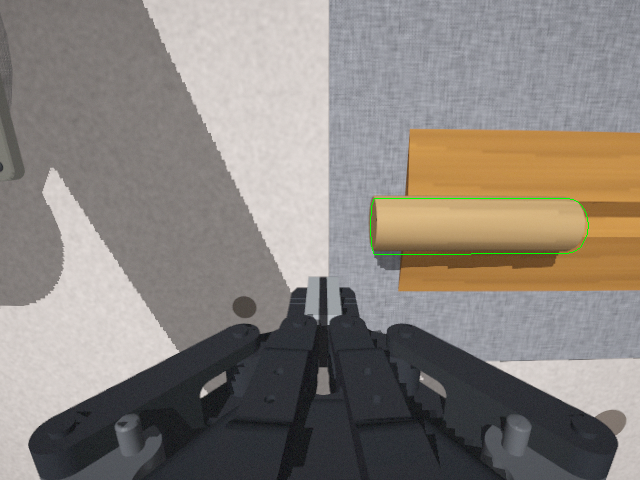

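Request:
{"op": "drive_tool", "data": {
  "commands": [
    [[-0.005,-0.001,0.03,0],[0,0,0.03,0],[0,0,0.03,0],[0,0,0.025,0],[0,0,0.013,0],[0,0,0,0],[0,0,0,0]]
  ]
}}

```text
t: 16.9
position: [0.3765, -0.1597, 0.0265]
tcp_rot: [[0.999, -0.035, -0.0], [-0.035, -0.999, 0.0], [-0.0, -0.0, -1.0]]
force: [-0.2, -0.4, 0.8]
gripper_width: -0.003
```

```bash
python3 l2.py 14
python3 - <<'E'
from plant import *
import cv2
cv2.imwrite('pics/u14.png',cv2.resize(snapshot('side')[170:310,290:450,::-1],(640,560),interpolation=cv2.INTER_CUBIC))
E
```

```text
16.9 [ 0.3765 -0.1597  0.0265] [-0.19 -0.43  0.83] tcp rest [-0.1955 -0.0029]
```

View pics/w14.png

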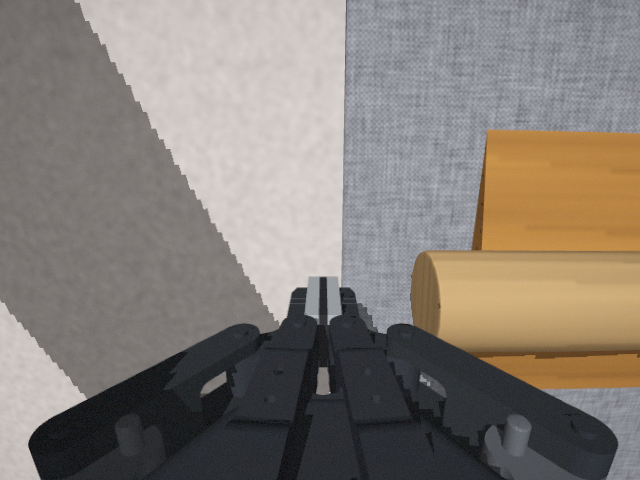

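View pics/u14.png

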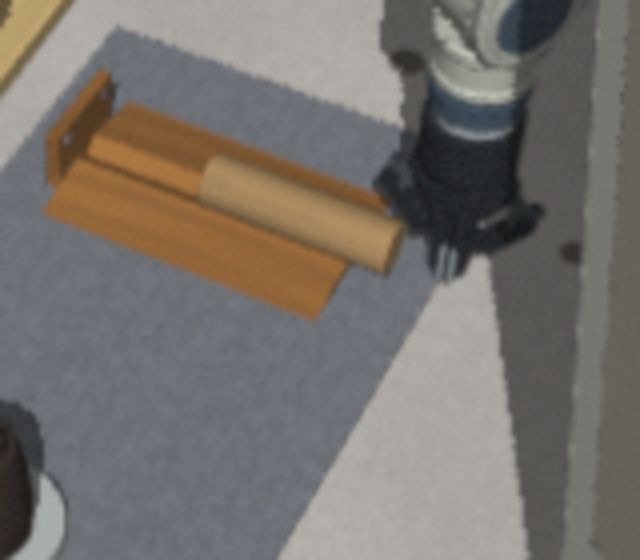

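Request:
{"op": "drive_tool", "data": {
  "commands": [
    [[0.005,0,-0.003,0],[0.005,0,-0.003,0],[0.005,0,0,0],[0.005,0,0,0],[0.005,0,0,0],[0.003,0,0,0],[0.003,0,0,0],[0.003,0,0,0],[0.003,0,0,0],[0.003,0,0,0],[0.003,0,0,0],[0.003,0,0,0]]
  ]
}}

```text
t: 18.25
position: [0.4224, -0.1619, 0.0321]
tcp_rot: [[0.999, -0.036, -0.0], [-0.036, -0.999, 0.0], [-0.0, -0.0, -1.0]]
force: [-1.0, -0.1, 0.1]
gripper_width: -0.0
```

```bash
cat > l3.py <<'E'
import sys
from wl import *
s=state();w=snapshot('wrist')[:,:,::-1];u=snapshot('side')[170:310,290:450,::-1]
cv2.imwrite(f'pics/x{sys.argv[1]}.png',np.hstack([cv2.resize(w,(400,300)),cv2.resize(u,(343,300),interpolation=cv2.INTER_CUBIC)]))
print(s['t'],s['position'].round(4),np.round(s['force'],2),'tcp rest',np.round(rest(s['position']),4))
E
python3 l3.py 15
```

```text
18.25 [ 0.4224 -0.1619  0.0321] [-1.02 -0.12  0.08] tcp rest [-0.1496 -0.0034]
```

View pics/x15.png

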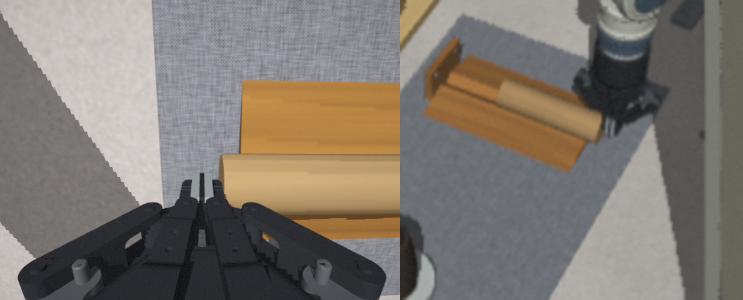

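Request:
{"op": "drive_tool", "data": {
  "commands": [
    [[0.003,0,0,0],[0.003,0,0,0],[0.003,0,0,0],[0.003,0,0,0],[0.003,0,0,0],[0.003,0,0,0],[0.003,0,0,0],[0.003,0,0,0],[0.003,0,0,0],[0.003,0,0,0],[0.003,0,0,0],[0.003,0,0,0]]
  ]
}}

```text
t: 19.55
position: [0.4585, -0.1632, 0.0322]
tcp_rot: [[0.999, -0.036, 0.0], [-0.036, -0.999, -0.0], [0.0, 0.0, -1.0]]
force: [-1.9, -0.9, 0.7]
gripper_width: -0.001
```

```bash
python3 l3.py 16
```

```text
19.55 [ 0.4585 -0.1632  0.0322] [-1.89 -0.87  0.74] tcp rest [-0.1135 -0.0034]
```

View pics/x16.png

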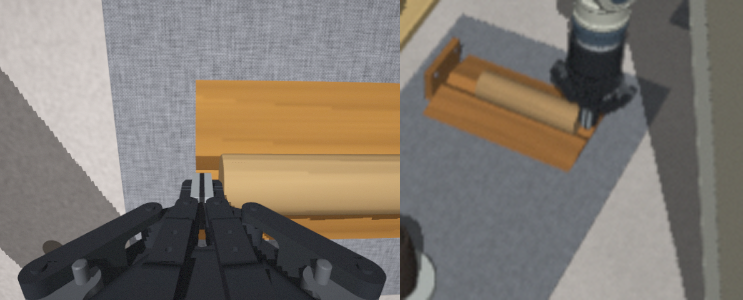

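Request:
{"op": "drive_tool", "data": {
  "commands": [
    [[0.003,0,0,0],[0.003,0,0,0],[0.003,0,0,0],[0.003,0,0,0],[0.003,0,0,0],[0.003,0,0,0],[0.003,0,0,0],[0.003,0,0,0],[0.003,0,0,0],[0.003,0,0,0],[0.003,0,0,0],[0.003,0,0,0]]
  ]
}}

```text
t: 20.85
position: [0.4944, -0.1645, 0.0322]
tcp_rot: [[0.999, -0.036, -0.0], [-0.036, -0.999, 0.0], [-0.0, -0.0, -1.0]]
force: [-1.3, 0.2, -0.1]
gripper_width: -0.0
```

Request:
{"op": "drive_tool", "data": {
  "commands": [
    [[0.003,0,0,0],[0.003,0,0,0],[0.003,0,0,0],[0.002,0,0,0],[0.002,0,0,0],[0.002,0,0,0],[0.002,0,0,0]]
  ]
}}

```text
t: 21.55
position: [0.5113, -0.1651, 0.0322]
tcp_rot: [[0.999, -0.036, -0.0], [-0.036, -0.999, 0.0], [-0.0, -0.0, -1.0]]
force: [-0.5, 0.2, 0.4]
gripper_width: 0.002
```

```bash
python3 l3.py 17
```

```text
21.55 [ 0.5113 -0.1651  0.0322] [-0.48  0.16  0.4 ] tcp rest [-0.0606 -0.0033]
```

View pics/x17.png

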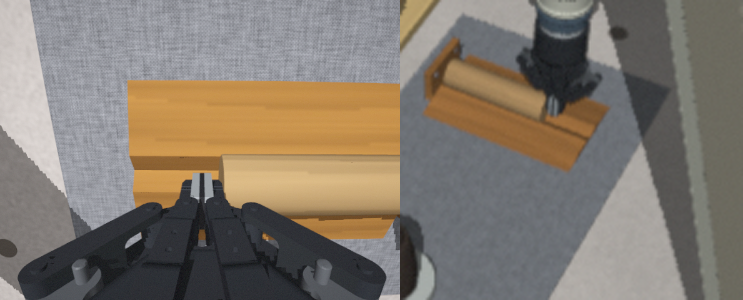

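Request:
{"op": "drive_tool", "data": {
  "commands": [
    [[0.0015,0,0,0],[0.0015,0,0,0],[0.0015,0,0,0],[0.0015,0,0,0],[0.001,0,0,0]]
  ]
}}

```text
t: 22.15
position: [0.5183, -0.1654, 0.0322]
tcp_rot: [[0.999, -0.036, 0.0], [-0.036, -0.999, -0.0], [0.0, 0.0, -1.0]]
force: [-0.9, -0.1, 0.3]
gripper_width: -0.0
```

Request:
{"op": "drive_tool", "data": {
  "commands": [
    [[0.001,0,0,0],[0.001,0,0,0]]
  ]
}}

```text
t: 22.35
position: [0.5193, -0.1654, 0.0321]
tcp_rot: [[0.999, -0.036, -0.002], [-0.036, -0.999, -0.0], [-0.002, 0.0, -1.0]]
force: [-8.9, 0.5, 6.3]
gripper_width: -0.002
```

Request:
{"op": "drive_tool", "data": {
  "commands": [
    [[0.001,0,0,0],[0.001,0,0,0]]
  ]
}}

```text
t: 22.55
position: [0.5194, -0.1654, 0.0321]
tcp_rot: [[0.999, -0.037, -0.005], [-0.037, -0.999, -0.0], [-0.005, 0.0, -1.0]]
force: [-18.6, -1.4, 12.9]
gripper_width: -0.002
```

```bash
python3 l3.py 18
```

```text
22.55 [ 0.5194 -0.1654  0.0321] [-18.55  -1.42  12.88] tcp rest [-0.0525 -0.0033]
```

View pics/x18.png

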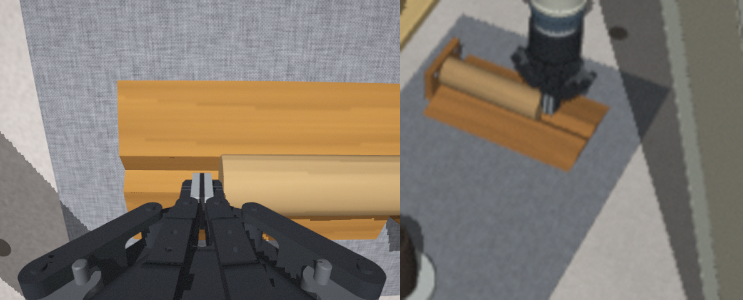

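The force jumped to 18.6 N at TCP rest-x −52 mm, so the roller has met the stop. I'll back off straight along the groove.

Request:
{"op": "drive_tool", "data": {
  "commands": [
    [[-0.001,0,0,0],[-0.001,0,0,0],[-0.001,0,0,0],[-0.003,0,0,0],[-0.01,0,0,0],[-0.02,0,0,0],[-0.03,0,0,0],[-0.02,0,-0.03,0],[0,0,-0.03,0],[0,0,-0.04,0],[0,0,-0.04,0],[0,0,0,0]]
  ]
}}

```text
t: 23.85
position: [0.4377, -0.1634, 0.1771]
tcp_rot: [[0.999, -0.036, 0.007], [-0.036, -0.999, -0.004], [0.007, 0.004, -1.0]]
force: [0.7, -0.3, -0.9]
gripper_width: 0.005
```

Request:
{"op": "drive_tool", "data": {
  "commands": [
    [[0,-0.03,0,0],[0,-0.04,0,0],[0,-0.04,0,0],[0,-0.04,0,0],[0,-0.04,0,0],[0,-0.04,0,0],[0,-0.03,0,0],[0,-0.02,0,0],[0,0,0,0],[0,0,0,0]]
  ]
}}

```text
t: 24.85
position: [0.4458, 0.1174, 0.1718]
tcp_rot: [[0.999, -0.035, -0.0], [-0.035, -0.999, -0.0], [-0.0, 0.0, -1.0]]
force: [-0.5, -0.0, 0.6]
gripper_width: 0.001
```

```bash
python3 look.py 19 .034
python3 - <<'E'
from fit import *
cs={n:calibration(n) for n in('top','side')}
for n in cs:
    im=snapshot(n)
    M={}
    for q in('roller','rest','knife','bat'):
        r=outline_of(q,n);
        if r:
            M[q]=r[0]['mask'];print(n,q,r[0]['conf'],np.round(r[0]['location'],1))
    x=.577 if 1 else 0
    q,f=fit(ROL,{n:M['roller']},cs,.034,[.61,-.166,-.03]);print(n,'roller',q[:2].round(4),np.degrees(q[2]).round(2),round(f,3))
    v=im[:,:,::-1][160:310,240:440] if n=='top' else im[:,:,::-1][160:310,270:470]
    cv2.imwrite(f'pics/f_{n}.png',cv2.resize(v,(800,600),interpolation=cv2.INTER_CUBIC))
s=state();print(s['t'],s['position'],s['force'])
E
```

```text
24.85 [0.4458 0.1174 0.1718] [-0.45 -0.03  0.62]
0.89 [371.7, 222.6] 1018 [[365.0, 193.0], [381.0, 193.0], [381.0, 253.0], [365.0, 253.0]]
roller [ 0.6143 -0.1683] -1.96 0.022
in rest 0.0424 -0.0027 tcp
tcp in rest -0.1364 0.2766
top roller 0.79 [373.6 223.4]
top rest 0.66 [363.8 246.7]
top knife 0.71 [307.5 182.4]
top bat 0.76 [252.  225.6]
top roller [ 0.6147 -0.1682] -1.93 0.012
side roller 0.55 [320.1 207.2]
side rest 0.63 [330.1 219.5]
side knife 0.67 [273.5 243.9]
side bat 0.59 [297.4 307.5]
side roller [ 0.6874 -0.1665] -3.61 0.511
25.5 [0.44631981 0.11735631 0.17219976] [-0.11747529 -0.87075653 -0.33181898]
```

View pics/f_top.png

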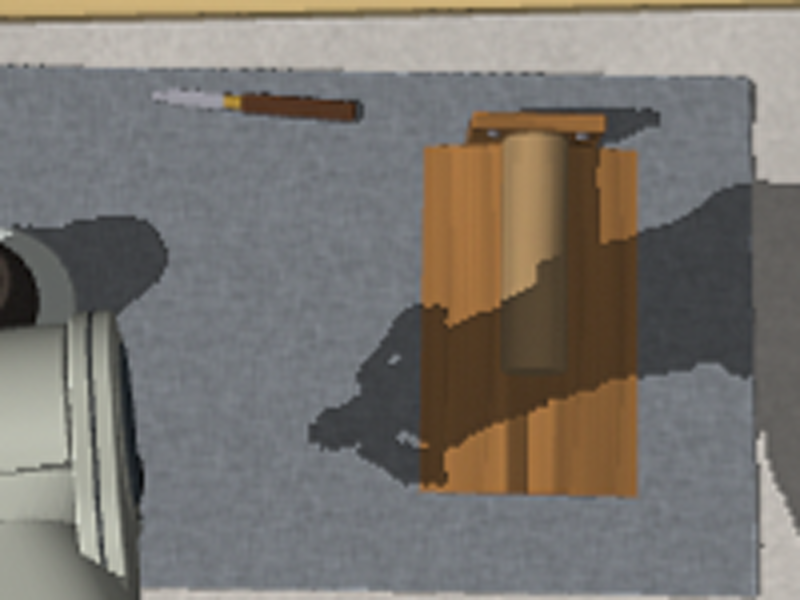

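View pics/f_side.png

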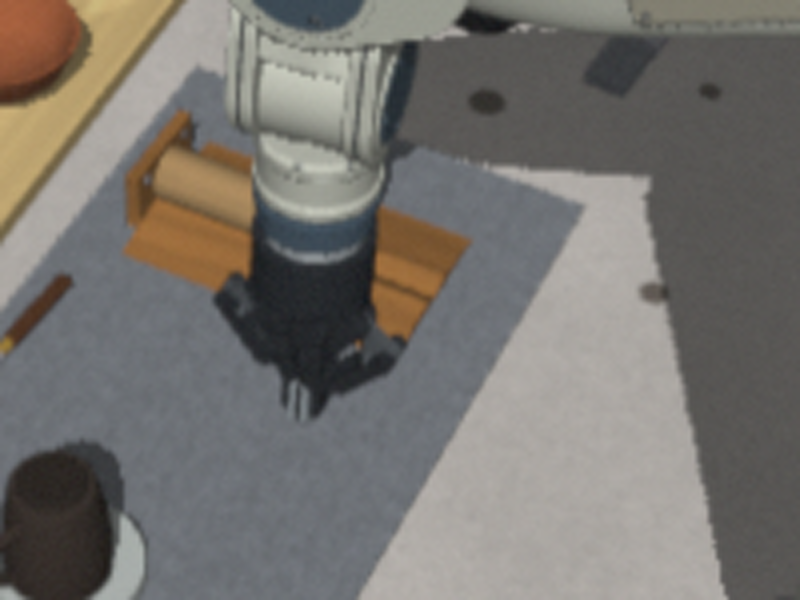

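Request:
{"op": "drive_tool", "data": {
  "commands": [
    [[0,0,-0.03,0],[0,0,-0.03,0],[0.022,0.017,0,0],[0.022,0.017,0,0],[0.022,0.017,0,0],[0.022,0.017,0,0],[0.022,0.017,0,0],[0.022,0.017,0,0],[0.022,0.017,0,0],[0.022,0.017,0,0],[0.022,0.017,0,0],[0.022,0.017,0,0]]
  ]
}}

```text
t: 26.7
position: [0.6608, -0.0611, 0.232]
tcp_rot: [[0.999, -0.036, -0.0], [-0.036, -0.999, 0.0], [-0.0, -0.0, -1.0]]
force: [-0.0, 0.8, -0.1]
gripper_width: -0.002
```

Request:
{"op": "drive_tool", "data": {
  "commands": [
    [[0,0,0,0],[0,0,0,0],[0,0,0,0]]
  ]
}}

```text
t: 27.0
position: [0.6595, -0.0598, 0.2322]
tcp_rot: [[0.999, -0.036, -0.0], [-0.036, -0.999, 0.0], [-0.0, -0.0, -1.0]]
force: [0.0, 0.4, 0.0]
gripper_width: -0.005
```

```bash
python3 l2.py 20
```

```text
27.0 [ 0.6595 -0.0598  0.2322] [0.03 0.42 0.04] tcp rest [0.0836 0.1073]
```

View pics/w20.png

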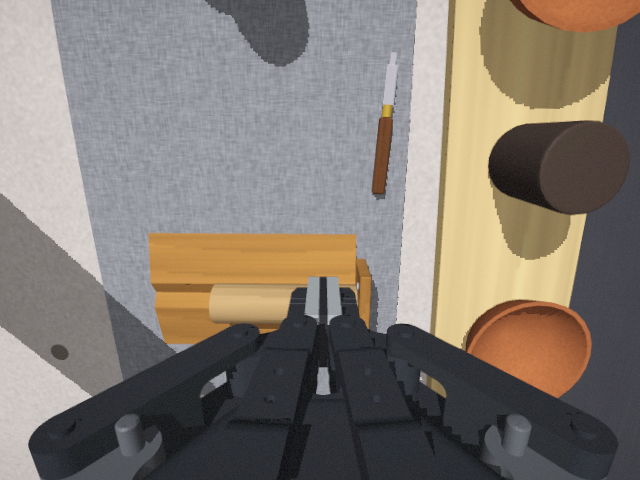

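Request:
{"op": "drive_tool", "data": {
  "commands": [
    [[0,0.02,0,0],[0,0.02,0,0],[0,0.02,0,0],[0,0.02,0,0],[0,0,0,0],[0,0,0,0],[0,0,0,0]]
  ]
}}

```text
t: 27.8
position: [0.6571, -0.1405, 0.2322]
tcp_rot: [[0.999, -0.036, -0.0], [-0.036, -0.999, 0.0], [-0.0, -0.0, -1.0]]
force: [0.3, 0.0, 0.1]
gripper_width: 0.001
```

```bash
python3 l2.py 21
python3 - <<'E'
from wl import *
im=cv2.imread('pics/w21.png');c=calibration('wrist');print(proj(c,[.6943,-.171,.05]))
cv2.imwrite('pics/w21c.png',cv2.resize(im[120:340,180:440],(780,660)[:2],interpolation=cv2.INTER_CUBIC)[:600])
E
```

```text
27.8 [ 0.6571 -0.1405  0.2322] [0.31 0.01 0.14] tcp rest [0.0842 0.0266]
[[360.9746708  240.24022086]]
```

View pics/w21c.png

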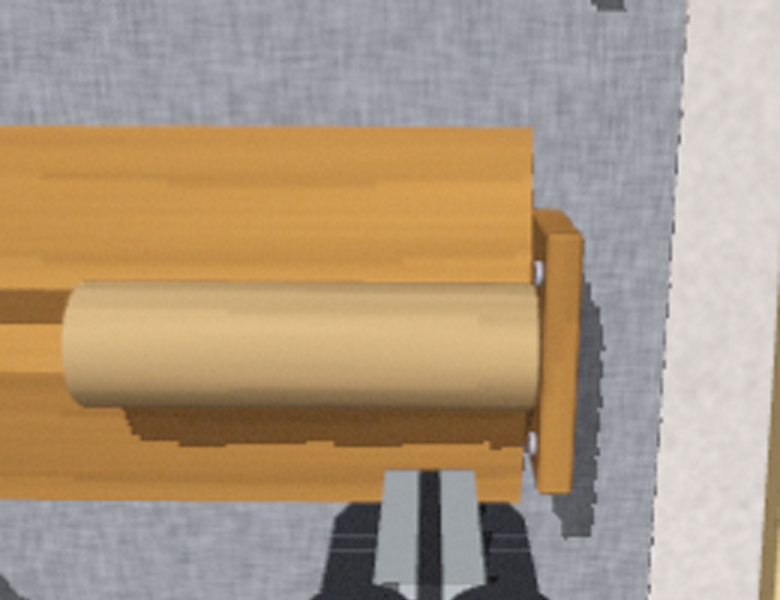

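The roller's far end is flush with the stop at crop column 540, with no gap showing, and it is seated in the groove. I'll move the hand clear and hand in.

Request:
{"op": "drive_tool", "data": {
  "commands": [
    [[-0.02,-0.03,0,0],[-0.02,-0.04,0,0],[-0.02,-0.04,0,0],[-0.02,-0.04,0,0],[-0.02,-0.03,0,0],[0,0,0,0],[0,0,0,0],[0,0,0,0]]
  ]
}}

```text
t: 28.7
position: [0.5641, 0.043, 0.2323]
tcp_rot: [[0.999, -0.036, 0.0], [-0.036, -0.999, -0.0], [0.001, 0.0, -1.0]]
force: [-0.3, 0.4, -0.4]
gripper_width: -0.0
```

```bash
python3 look.py 22 .034; python3 -c "
from plant import *
print(finish_job())"
```

```text
28.7 [0.5641 0.043  0.2323] [-0.32  0.39 -0.37]
0.68 [372.9, 223.5] 1031 [[364.0, 193.0], [381.0, 193.0], [381.0, 253.0], [364.0, 253.0]]
roller [ 0.6149 -0.1683] -1.88 0.023
in rest 0.0431 -0.0027 tcp
tcp in rest -0.0155 0.2065
the job is handed in; nothing more can be done
None
```

The roller is put away: it lies in the groove with its far end against the stop, and the job was handed in at about 29 s of the 64 s allowed.

I rolled it with the sides of the open fingers at about 0.03 m/s. It squared up with the rest as it met the ramp, and it dropped into the groove after I slowed to about 0.02 m/s at the crest. I then slid it along the groove with the closed fingertips on its near end, at about 1–2 N.

**Last checks**
- **Position:** the top camera puts the roller's middle 40–43 mm along the groove, against a target of 40 mm; the spread depends on which estimate of the rest's pose is used. Its yaw matches the rest's to about 0.3°.
- **Stop:** the wrist close-up shows no gap at the stop.
- **Stillness:** the roller's position agreed within 1 mm in readings taken about 4 s apart. The hand finished about 0.2 m to the side and 0.23 m up.
- **Other things:** the knife, bat and mug on it looked unmoved in the late pictures; I did not re-measure the things on the table around the board.

**What was off**
- **Harder push at the stop:** after contact I pushed about 1 mm too far, so the force reached about 19 N briefly before I backed off. That was against the roller's end, not gentle as asked.
- **Failed reading:** the late side-camera fit of the roller failed because the arm was in the way, so I relied on the top and wrist cameras.

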